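# Roll the tip box out from under the gantry and load the deck tray

### The job

The long pipette-tip box stands on the roller lane under the spotter's black gantry. Reach in under the gantry, roll the box gently along the rollers, without lifting it, until it is home against the end stop, then lift it off and set it down gently, upright and flat in the pocket of the empty black tray. Let go of it there, and leave everything else on the bench where it stands.

Things in the scene. Friction and masses are not known exactly. Their poses are not given: they have to be found in the camera images.
- tipbox_c (a point): Centre (half-way up) of the long tip box to be moved: a loose, closed, rigid box 58 (its x) x 118 (its y) x 66 mm high, orange below, white rack of tips on top, about 0.25 kg. z up; its long y axis starts along the lane's y. On the rollers its centre is 88 mm above the bench. It starts under the gantry, its rear (-y) end 40 to 100 mm from the end of the rollers.
- lane: Fixed roller lane; origin on the bench under its middle, z up, y = the way to roll the box, towards the stop. Free grey rollers across it, tops 55 mm above the bench, from y = -219 to +167 mm; the box rolls with under 1 N. Side rails: inner faces 34, outer 42 mm off the centre line (feet 56 mm), tops 62 mm above the bench, y = -230 to +190. Rear end (-y) open. Its -x side faces the robot.
- beam_c (a point): Centre of the black gantry beam fixed over the lane's load end: 32 (x) x 250 (y) x 45 mm, lane axes, underside 155 mm above the bench; lane x -16 to +16, y -225 to +25 mm. A carriage on it reaches up to 234 mm, a motor stub 40 mm past its -y end. Arms join it to two posts on the far side: lane x 53 to 71 mm, y = -200 and 0. It blocks a gripper that points straight down; from the -x side, leaning about 35 degrees, one reaches under it.
- stop: Fixed steel end stop plate of the lane, 84 mm wide, upper edge 85 mm above the bench (axes as the lane's); its origin lies at bench height under the middle of its face, at lane (0, +170 mm). When the box is home its end touches this face and its centre is at lane y = +111 mm, clear of the gantry.
- tray_in (a point): Centre of the pocket floor of the fixed, empty black tray, 12 mm above the bench; x and y axes along the pocket's short and long sides, z up. The pocket is 66 (x) x 126 mm (y); its rim is 14 mm higher than its floor; the tray is 86 x 146 mm outside. Set down, the box has its centre 33 mm above this point and its long side along the pocket's long side, either way round.
- tubeblock: Bystander: fixed aluminium tube block 86 (x) x 146 (y) x 36 mm with capped white tubes up to 48 mm; origin under its centre. It and the tray may change places.
- bottle: Bystander: loose amber bottle, 64 mm diameter, 145 mm high; origin at the centre of its underside.
- vial: Bystander: loose white jar, 34 mm diameter, 52 mm high; origin under its centre.
- vial2: Bystander: a second, equal white jar.
- squarebox: Bystander: loose square tip box 88 x 88 x 66 mm, not the one to move; origin under its centre.
- dish: Bystander: loose flat dish, 93 mm diameter, 14 mm high; origin under its centre.
- beaker: Bystander: loose glass beaker, 76 mm diameter, 95 mm high; origin under its centre.
Mind the look-alikes: they are no part of the job. What is shaped like the part that bears tipbox_c but blue is not meant.

How it is judged:
By the outcome, as a careful person would: the job done as asked, in the order asked, and still so for the second after the job is handed in, with the robot touching nothing.
It also fails if it takes over 59 s, if anything falls off the work surface, if the arm or the gripper's body presses on something with over 40 N, if the wrist force passes 120 N, or if a joint passes its speed limit or range.

### The arm

A 6-joint arm with a two-finger parallel gripper is mounted at the origin on the work surface. World frame = base frame: x ahead of the robot, y to its left, z up, the work surface at z = 0. Lengths are in m, angles in rad, forces in N, time in s.
With the tool pointing down it reaches from about 0.375 to 0.975 m from the base axis. Payload 3.8 kg.
Tool frame: the origin (TCP) lies on the centre line of the jaws, within the pads' length; the fingertips stand 25 mm ahead of it and the grasp point (between the pads) lies 6 mm ahead of it; z points along the fingers, y is the line along which they close (so a half turn about z gives the same grasp; the last joint's range is limited). The gripper opens to 85 mm and grips with 20 to 120 N. Pads are 22 mm wide; open, the fingers measure 114 mm over their backs; the gripper's body (76 mm by 85 mm) begins 54 mm behind the grasp point. The pads swing forward as they close: fully open they stand 13 mm farther back than shut.
Start: joints at [-1.18, 0.264, 1.604, -0, 1.274, -0.037], TCP at [0.28, -0.614, 0.256] pointing down, gripper open.
Joint ranges: [-2.63, 2.63], [-0.94, 2.18], [0.31, 2.57], [-1.31, 4.45], [0, 2.66], [-2.55, 2.55]. Speed limits (rad/s): [2.57, 2.57, 3.14, 3.14, 3.14, 3.14].

### API

Orientations are given as a rotation vector (axis times angle).
In Python, from workcell import bot gives the robot as it stands. The module is installed in compiled form; this text tells all that it offers.
- The arm moves only by the tool play_rows, never from a script. Its argument "commands" is a list that holds one entry, the list of rows, each a list of 7 numbers: the shift along the tool's x, y, z as a fraction of full scale, then the turn, a rotation vector about the tool's x, y, z as a fraction of full scale, then the closure, from -1 (fully open) to 1 (shut). A call has 1 to 8 rows; each row is the pose to reach, as a shift and turn from the pose commanded when the call began, along the tool's axes at that moment, turning the shorter way round; what a row does not reach only later rows make up. Full scale, the value 1, is 60 cm for a shift and 180 degrees for a turn. A row lasts 1/10 s, in which the tool goes at most 50 mm and 8.59 degrees, less where a joint would pass 70% of its speed; a pose out of reach is approached as far as the arm can. A call with a number of a shift or a turn outside -1 to 1 is refused whole. A call with a gripper value outside its range is refused whole. The fingers move at their own pace and stop on an object; "force" is the grip in N (left out, the last holds). Time passes only in rows, so rows that repeat a pose let the fingers close. It gives the time, the measured TCP pose, the force, the opening and the grip force at its end, in the units of the state.
- bot.read_state(): the state, without advancing time (a new reading comes with each control period).
- bot.read_camera(name): name is "scene" or "top" or "wrist"; returns the picture (480x640x3 uint8, blue, green, red); there is no depth.
- bot.camera_params(name): a dict with "fov_y" (degrees; the focal length in pixels is half the picture's height over the tangent of half this angle, whatever the lens; pixels are square), "cx", "cy" (the principal point, pixels), "D" ([k1, k2, p1, p2, k3] as OpenCV has them; the pictures are not rectified), "rvec" (rotation vector, rad) and "tvec" (3), from world to camera coordinates, as OpenCV has them. Camera axes: x right, y down, z forward; pixel columns grow to the right and rows downward; lengths in m; the calibration is good to about 2 mm. A picture is of the moment at which its call begins: read the wrist's pose just before it. camera_params takes no time and is no camera call; for the wrist camera it gives the pose at the moment of the call.
- bot.finish_job(): hands the job in; it is judged then, once.
The state is a dict: "time": time; "q": joint angles; "joint_vel": joint speeds; "joint_torque": joint torques, N m; "tool_pos": TCP position; "tcp_rot": TCP orientation; "wrist_force": force on the tool from outside, world axes, zero at the start; "torque": the same for the moment, N m; "width": opening from 0.0 (shut) to 1.0 (fully open); "grip_force": force on a finger pad.
Only numpy, scipy, OpenCV 4.12 (cv2) and the standard library are available. Lean on these libraries where they do the work, as an engineer would, in place of code of your own. Each camera call takes 0.05 s, during which the arm holds its last target. There are 200 camera calls.

## Working session

There is one attempt and no reset: what is moved stays moved. The work goes in short steps, Python scripts to look and compute and a tool call to move; the robot and the scene stay as the last step left them, time stands still between calls to the robot, and variables do not carry over. Pictures are saved under pics/ and viewed, at most 10 in all, crops included, and the job is handed in when it is done.

Besides the shell and the picture viewer there is one more tool, called after ">>>" in YAML: its name, and indented under it one key for each argument. play_rows: Moves the arm, as the interface text tells. Its arguments: {"type":"object","properties":{"commands":{"type":"array"},"force":{"type":"number"}},"required":["commands"]}

```bash
mkdir -p pics; python3 - <<'E'
from workcell import bot
import cv2,numpy as np
for n in ("scene","top"):
    cv2.imwrite(f"pics/{n}0.png",bot.read_camera(n)); 
    p=bot.camera_params(n); print(n,{k:np.round(v,4).tolist() for k,v in p.items()}, (-cv2.Rodrigues(np.array(p['rvec'],float))[0].T@np.array(p['tvec']).ravel()).round(3))
print(bot.read_state())
E
```

```text
scene {'fov_y': 57.4988, 'cx': 319.9812, 'cy': 244.4732, 'D': [-0.0405, 0.0, 0.0, 0.0, 0.0], 'rvec': [1.3941, 2.1202, -0.9243], 'tvec': [0.2125, -0.2667, 1.5009]} [1.259 0.314 0.828]
top {'fov_y': 46.8556, 'cx': 320.4883, 'cy': 237.9425, 'D': [0.0381, 0.0, 0.0, 0.0, 0.0], 'rvec': [2.1867, -2.1358, 0.0954], 'tvec': [0.0025, 0.6002, 1.4152]} [ 0.451 -0.007  1.469]
{'time': 0.1, 'q': array([-1.17990173e+00,  2.64689775e-01,  1.60527937e+00, -1.59530847e-05,
        1.27372072e+00, -3.68742475e-02]), 'joint_vel': array([ 0.00016205, -0.001953  , -0.00246188, -0.00073014, -0.00154376,
        0.00014355]), 'joint_torque': array([ 5.82540033e-04, -5.16708148e+01, -3.68589091e+01, -6.30525324e-05,
        6.29860297e-03, -1.09934479e-05]), 'tool_pos': array([ 0.27978542, -0.6135856 ,  0.25505578]), 'tcp_rot': array([-3.06799128e+00, -6.66395842e-01,  6.03266520e-04]), 'wrist_force': array([-0.23149136,  0.7043921 ,  0.63319721]), 'torque': array([ 0.0276008 , -0.01072211, -0.00835599]), 'grip_force': 0.0, 'width': 0.9960561629671384}
```

View pics/top0.png

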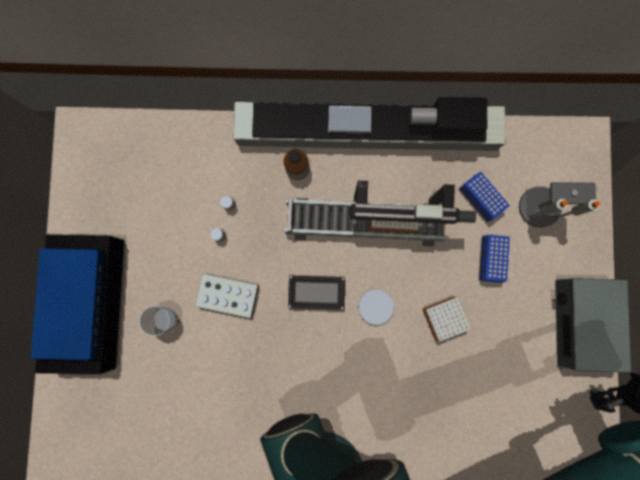

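View pics/scene0.png

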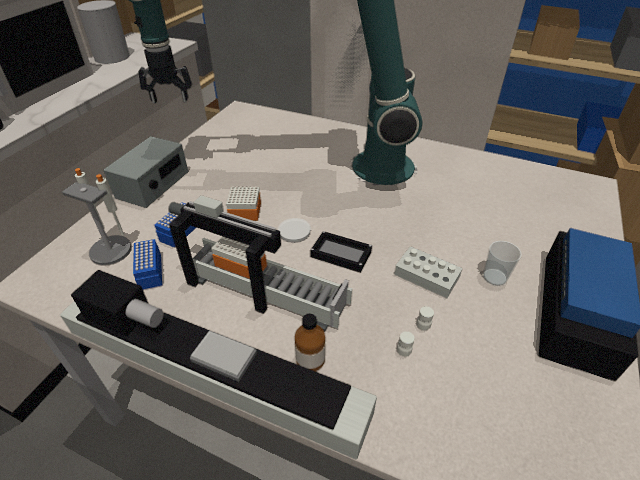

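The top view shows the lane from px (287,218) to (445,222), with the stop at the left (+y) end. The tray is at (317,293), the dish at (376,307) and the tube block at (227,296). The orange box shows under the beam at around (395,226). I'll zoom in on the lane and tray.

```bash
python3 - <<'E'
import cv2
a=cv2.imread("pics/top0.png")
cv2.imwrite("pics/c1.png",cv2.resize(a[180:320,280:480],None,fx=4,fy=4,interpolation=cv2.INTER_CUBIC))
a=cv2.imread("pics/scene0.png")
cv2.imwrite("pics/c2.png",cv2.resize(a[190:330,170:370],None,fx=4,fy=4,interpolation=cv2.INTER_CUBIC))
E
```

```text
(no output)
```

View pics/c1.png

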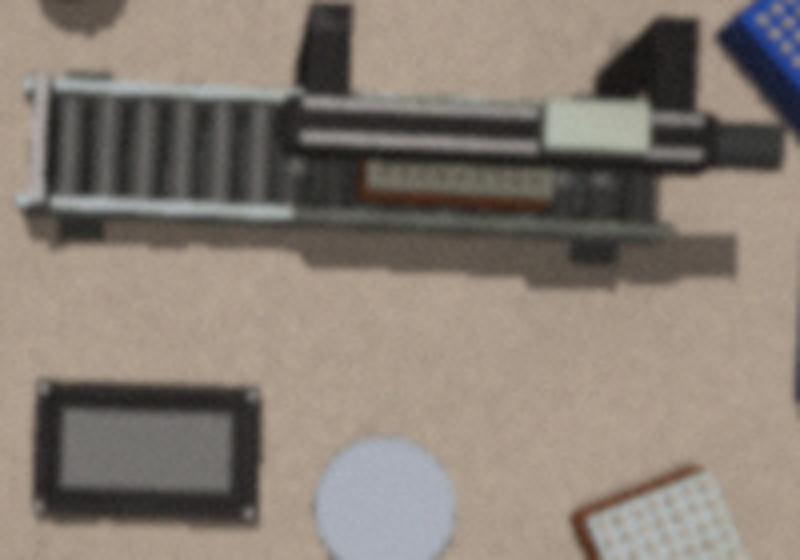

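View pics/c2.png

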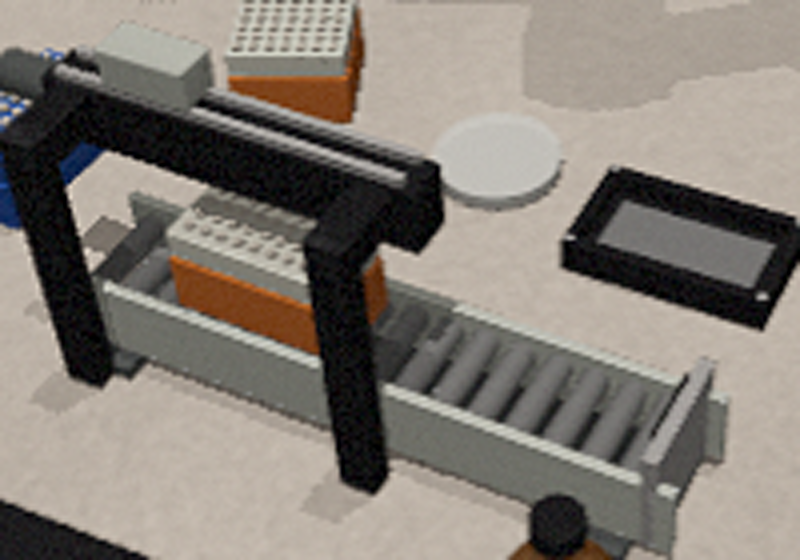

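```bash
cat > h.py <<'E'
from workcell import bot
import cv2,numpy as np
from scipy.optimize import least_squares
from scipy.spatial.transform import Rotation as R
P={n:bot.camera_params(n) for n in("scene","top")}
def proj(n,X):
    p=P[n]; f=240/np.tan(np.radians(p['fov_y'])/2)
    K=np.array([[f,0,p['cx']],[0,f,p['cy']],[0,0,1.]])
    return cv2.projectPoints(np.array(X,float).reshape(-1,1,3),np.array(p['rvec'],float),np.array(p['tvec'],float),K,np.array(p['D'],float))[0].reshape(-1,2)
off={'top':(280,180),'scene':(170,190)}
def pose(q,X): # q=x,y,yaw
    X=np.array(X,float)/1000; c,s=np.cos(q[2]),np.sin(q[2])
    return np.c_[c*X[:,0]-s*X[:,1]+q[0],s*X[:,0]+c*X[:,1]+q[1],X[:,2]]
def fit(obs,q0):
    # obs: (cam,u,v,X,wu,wv)
    def r(q):
        e=[]
        for n,u,v,X,wu,wv in obs:
            d=proj(n,pose(q,[X]))[0]-np.array(off[n])-np.array([u,v])/4
            e+=[d[0]*wu,d[1]*wv]
        return np.array(e)
    s=least_squares(r,q0,loss='soft_l1'); return s.x,r(s.x).reshape(-1,2)
E
python3 - <<'E'
from h import *
L=[('top',25,80,(42,190,62),1,1),('top',18,206,(-42,190,62),1,.5),('top',290,92,(42,35,62),0,1),('top',60,198,(-34,165,62),0,1),('top',290,206,(-34,25,62),0,1),
('top',668,228,(-42,-230,62),1,.5),('top',48,80,(42,170,85),1,0),('top',46,205,(-42,170,85),1,0),
('top',287,95,(16,25,200),1,0),('top',705,165,(-16,-225,180),1,0),
('scene',103,285,(42,-230,62),1,1),('scene',675,487,(42,190,62),1,1),('scene',728,400,(-42,190,62),1,1),('scene',706,360,(-42,170,85),1,1),('scene',645,462,(42,170,85),1,1)]
q,r=fit(L,[.73,-.05,0]); print('lane',q.round(4)); print(r.round(2).tolist())
T=[('top',40,381,(43,73,26),1,1),('top',262,388,(43,-73,26),1,1),('top',258,524,(-43,-73,26),1,1),('top',36,517,(-43,73,26),1,1),
('scene',614,168,(-43,-73,26),1,1),('scene',563,238,(43,-73,26),1,1),('scene',765,300,(43,73,26),1,1)]
t,r=fit(T,[.55,0,0]); print('tray',t.round(4)); print(r.round(2).tolist())
# box y along lane
B=lambda y:[('top',362,180,(-10,y+59,121),1,0),('top',553,180,(-10,y-59,121),1,0),('top',362,198,(-29,y,121),0,.0),('scene',168,245,(29,y-59,121),1,0),('scene',380,262,(-29,y+59,105),1,0)]
def rb(y):
    return [proj(n,pose(q,[X]))[0][0]-off[n][0]-u/4 for n,u,v,X,_,_ in B(y[0])]
s=least_squares(rb,[-70]); print('box y',s.x,np.round(s.fun,2), 'world',pose(q,[(0,s.x[0],88),(0,111,88)]).round(4))
E
```

```text
lane [ 0.6487 -0.0772 -0.0136]
[[-2.15, -0.2], [-1.86, 0.35], [-0.0, -1.08], [-0.0, -0.05], [-0.0, -0.08], [0.48, 0.57], [-0.74, -0.0], [-1.67, 0.0], [-1.79, -0.0], [0.09, 0.0], [-13.25, -2.65], [-0.41, 1.88], [0.13, -2.62], [-1.99, -1.93], [-1.12, -1.44]]
tray [ 0.4562  0.024  -0.0034]
[[-1.21, 0.57], [-0.62, 0.35], [-0.37, -0.27], [-1.34, -0.11], [-2.16, -2.04], [-2.29, -0.03], [-0.96, 0.14]]
box y [-73.86304032] [-5.89 -5.36 18.02  2.05  5.55] world [[ 0.6477 -0.151   0.088 ]
 [ 0.6502  0.0338  0.088 ]]
```

```bash
sed -i 's|np.array(\[u,v\])/4|np.array([u,v])/4+.375|' h.py; python3 - <<'E'
from h import *
L=[('top',25,80,(42,190,62),1,1),('top',18,206,(-42,190,62),1,.5),('top',290,92,(42,35,62),0,1),('top',60,198,(-34,165,62),0,1),('top',290,206,(-34,25,62),0,1),
('top',668,228,(-42,-230,62),1,.5),('top',48,80,(42,170,85),1,0),('top',46,205,(-42,170,85),1,0),
('top',287,95,(16,25,200),1,0),('top',705,165,(-16,-225,180),1,0),
('scene',675,487,(42,190,62),1,1),('scene',728,400,(-42,190,62),1,1),('scene',706,360,(-42,170,85),1,1),('scene',645,462,(42,170,85),1,1)]
q,r=fit(L,[.73,-.05,0]); print('lane',q.round(4)); print(r.round(2).tolist())
T=[('top',40,381,(43,73,26),1,1),('top',262,388,(43,-73,26),1,1),('top',258,524,(-43,-73,26),1,1),('top',36,517,(-43,73,26),1,1),
('scene',614,168,(-43,-73,26),1,1),('scene',563,238,(43,-73,26),1,1),('scene',765,300,(43,73,26),1,1)]
for S in (T,T[:4]):
  t,r=fit(S,[.55,0,0]); print('tray',t.round(4)); print(r.round(2).tolist())
B=lambda y:[('top',362,180,(-10,y+59,121),1,0),('top',553,180,(-10,y-59,121),1,0),('scene',168,245,(29,y-59,121),1,0),('scene',380,262,(-29,y+59,105),1,0)]
def rb(y):
    return [proj(n,pose(q,[X]))[0][0]-off[n][0]-u/4+.375 for n,u,v,X,_,_ in B(y[0])]
s=least_squares(rb,[-70]); print('box y',s.x,np.round(s.fun,2), 'world',pose(q,[(0,s.x[0],88),(0,111,88)]).round(4))
E
```

```text
lane [ 0.6493 -0.0775 -0.016 ]
[[-1.61, -0.2], [-1.39, 0.34], [-0.0, -0.94], [-0.0, -0.04], [-0.0, 0.06], [0.93, 0.76], [-0.19, -0.0], [-1.21, 0.0], [-1.26, -0.0], [0.58, 0.0], [-0.37, 2.53], [0.27, -1.98], [-1.85, -1.3], [-1.08, -0.81]]
tray [ 0.4568  0.0244 -0.0059]
[[-0.94, 0.66], [-0.34, 0.58], [-0.19, -0.05], [-1.15, -0.03], [-1.68, -1.54], [-1.88, 0.46], [-0.58, 0.74]]
tray [ 0.4576  0.0227 -0.0065]
[[-0.27, 0.35], [0.32, 0.31], [0.45, -0.32], [-0.5, -0.34]]
box y [-85.80670518] [-0.52  0.03 -1.98  1.36] world [[ 0.6479 -0.1633  0.088 ]
 [ 0.651   0.0335  0.088 ]]
```

```bash
cat >> h.py <<'E'
LANE=[.649,-.0785,-.016]; TRAY=[.457,.0235,-.006]
def rot(yaw,a,ysign=-1,swap=False):
    ex=np.array([np.cos(yaw),np.sin(yaw),0]); ey=np.array([-ex[1],ex[0],0]); z=np.sin(a)*ex-np.cos(a)*np.array([0,0,1.])
    y=ysign*(np.cross(ey,z) if swap else ey)
    return np.c_[np.cross(y,z),y,z]
def go(pos,Rt=None,st=None):
    s=st or bot.read_state(); R0=R.from_rotvec(s['tcp_rot']).as_matrix(); Rt=R0 if Rt is None else Rt
    print('shift',(R0.T@(np.array(pos)-s['tool_pos'])/.6).round(4),'turn',(R.from_matrix(R0.T@Rt).as_rotvec()/np.pi).round(4))
    return {'tool_pos':np.array(pos),'tcp_rot':R.from_matrix(Rt).as_rotvec()}
def tip(l,Rt,back=0): return pose(LANE,[l])[0]-Rt[:,2]*(.025+back)
E
python3 - <<'E'
from h import *
Rt=rot(LANE[2],np.radians(40)); s=None
a=go(tip((-15,-185,85),Rt,.15),Rt); print(a); go(tip((-15,-185,85),Rt),Rt,a)
E
```

```text
shift [ 0.6056 -0.3688  0.0608] turn [-0.0499  0.2186  0.1352]
{'tool_pos': array([ 0.51856861, -0.2614366 ,  0.21905778]), 'tcp_rot': array([ 2.94690591, -0.02357575,  1.07258603])}
shift [-0.   -0.    0.25] turn [0. 0. 0.]
```

>>> play_rows:
  commands:
    - [[0.6056,-0.3688,0.0608,-0.05,0.2186,0.1352,1],[0.6056,-0.3688,0.0608,-0.05,0.2186,0.1352,1],[0.6056,-0.3688,0.0608,-0.05,0.2186,0.1352,1],[0.6056,-0.3688,0.0608,-0.05,0.2186,0.1352,1],[0.6056,-0.3688,0.0608,-0.05,0.2186,0.1352,1],[0.6056,-0.3688,0.0608,-0.05,0.2186,0.1352,1],[0.6056,-0.3688,0.0608,-0.05,0.2186,0.1352,1],[0.6056,-0.3688,0.0608,-0.05,0.2186,0.1352,1]]
  force: 40

```text
time: 0.9
tool_pos: [0.5032, -0.2826, 0.2209]
tcp_rot: [2.945, -0.026, 1.072]
wrist_force: [0.3, 0.4, -0.1]
width: 0.002
grip_force: 0.0
```

```bash
python3 - <<'E'
from h import *
print(bot.read_state()['q'])
Rt=rot(LANE[2],np.radians(40))
a=go(tip((-15,-185,85),Rt,.15),Rt); go(tip((-15,-185,85),Rt),Rt)
E
```

```text
[-0.81675839 -0.15928326  2.2637755   0.81788091  0.68206392  0.21209809]
shift [ 0.0172 -0.0357  0.0184] turn [ 0.0007 -0.     -0.0003]
shift [ 0.0172 -0.0362  0.2684] turn [ 0.0007 -0.     -0.0003]
```

>>> play_rows:
  commands:
    - [[0.017,-0.036,0.018,0,0,0,1],[0.017,-0.036,0.018,0,0,0,1],[0.017,-0.036,0.018,0,0,0,1]]

```text
time: 1.2
tool_pos: [0.5189, -0.2622, 0.22]
tcp_rot: [2.945, -0.02, 1.072]
wrist_force: [0.7, 1.1, 0.7]
width: 0.002
grip_force: 0.0
```

```bash
python3 - <<'E'
from h import *
cv2.imwrite("pics/w1.png",bot.read_camera("wrist"))
Rt=rot(LANE[2],np.radians(40))
a=go(tip((-15,-185,85),Rt,.15),Rt); go(tip((-15,-185,85),Rt),Rt)
E
```

```text
shift [-0.0015 -0.0029  0.0014] turn [ 0.0006 -0.0002  0.0006]
shift [-0.0017 -0.0034  0.2514] turn [ 0.0006 -0.0002  0.0006]
```

View pics/w1.png

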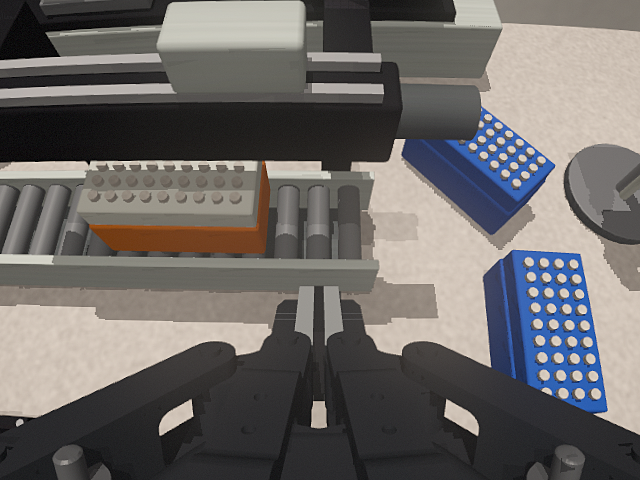

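The wrist view shows the box on the rollers with its rear end at px ~268. The closed fingers, at px ~320, are behind it, and the path under the beam is clear. I'll check the lane estimate against this view.

```bash
python3 - <<'E'
from h import *
P['wrist']=bot.camera_params('wrist')
names=['rail near rear inner','outer','rail far rear in','out','box -29,-59 top','box bottom','beam -y bottom near']
X=[(-34,-230,62),(-42,-230,62),(34,-230,62),(42,-230,62),(-29,-86-59,121),(-29,-145,55),(-16,-225,155)]
for n,p in zip(names,proj('wrist',pose(LANE,X))): print(n,p.round(1))
E
```

```text
rail near rear inner [377.4 257.8]
outer [378.  268.1]
rail far rear in [372.3 178.4]
out [371.8 170. ]
box -29,-59 top [249.2 213.2]
box bottom [261.8 255.1]
beam -y bottom near [387.6 163.4]
```

>>> play_rows:
  commands:
    - [[0,0,0.05,0,0,0,1],[0,0,0.1,0,0,0,1],[0,0,0.15,0,0,0,1],[0,0,0.2,0,0,0,1],[0,0,0.23,0,0,0,1],[0,0,0.25,0,0,0,1],[0,0,0.25,0,0,0,1]]

```text
time: 1.95
tool_pos: [0.6147, -0.2662, 0.1034]
tcp_rot: [2.947, -0.026, 1.07]
wrist_force: [0.3, 0.6, 0.4]
width: 0.0
grip_force: 0.0
```

```bash
python3 - <<'E'
from h import *
cv2.imwrite("pics/w2.png",bot.read_camera("wrist"))
Rt=rot(LANE[2],np.radians(40))
go(tip((-15,-185,85),Rt),Rt);go(tip((-15,37,85),Rt),Rt)
E
```

```text
shift [-0.0001 -0.0054  0.0006] turn [ 0.0007  0.0002 -0.0002]
shift [-4.000e-04 -3.754e-01 -3.000e-04] turn [ 0.0007  0.0002 -0.0002]
```

View pics/w2.png

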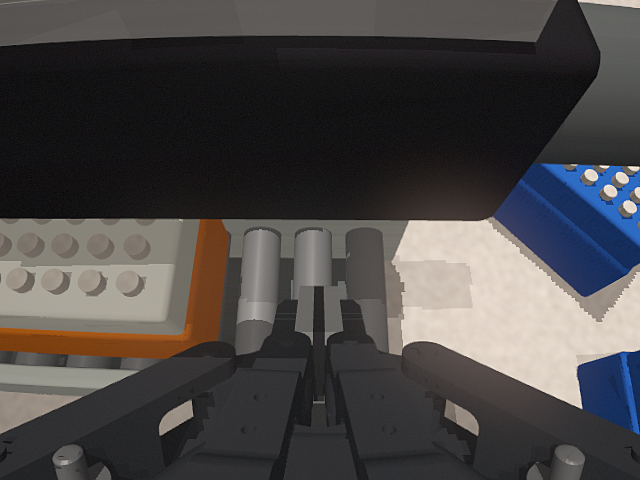

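The wrist view shows the finger inside the lane behind the box, about 20 mm or more from its orange rear end at px ~225. It is clear of the beam. I'll push slowly now.

>>> play_rows:
  commands:
    - [[0,-0.005,0,0,0,0,1],[0,-0.013,0,0,0,0,1],[0,-0.021,0,0,0,0,1],[0,-0.029,0,0,0,0,1],[0,-0.037,0,0,0,0,1],[0,-0.045,0,0,0,0,1],[0,-0.053,0,0,0,0,1],[0,-0.061,0,0,0,0,1]]

```text
time: 2.8
tool_pos: [0.616, -0.2277, 0.1055]
tcp_rot: [2.945, -0.022, 1.073]
wrist_force: [0.4, 0.0, 0.3]
width: -0.003
grip_force: 0.1
```

>>> play_rows:
  commands:
    - [[0,-0.008,0,0,0,0,1],[0,-0.016,0,0,0,0,1],[0,-0.024,0,0,0,0,1],[0,-0.032,0,0,0,0,1],[0,-0.04,0,0,0,0,1],[0,-0.048,0,0,0,0,1],[0,-0.056,0,0,0,0,1],[0,-0.064,0,0,0,0,1]]

```text
time: 3.6
tool_pos: [0.6165, -0.1894, 0.1054]
tcp_rot: [2.945, -0.022, 1.073]
wrist_force: [-0.2, -0.5, 0.0]
width: -0.001
grip_force: 0.1
```

```bash
python3 - <<'E'
from h import *
cv2.imwrite("pics/w3.png",np.hstack([cv2.resize(bot.read_camera("wrist"),(400,300)),cv2.resize(bot.read_camera("top")[180:330,280:480],(400,300))]))
Rt=rot(LANE[2],np.radians(40))
go(tip((-15,-185,85),Rt),Rt);go(tip((-15,37,85),Rt),Rt)
E
```

```text
shift [-0.0017  0.1234  0.0012] turn [ 0.0003 -0.0002  0.0006]
shift [-0.001  -0.2466  0.0009] turn [ 0.0003 -0.0002  0.0006]
```

View pics/w3.png

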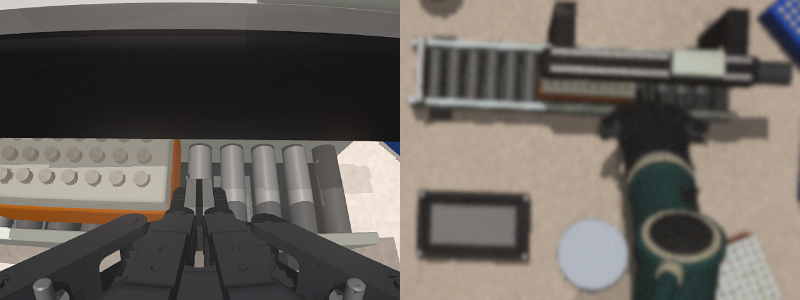

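The box is moving with the finger behind it and straight in the lane. I'll keep pushing.

>>> play_rows:
  commands:
    - [[0,-0.008,0,0,0,0,1],[0,-0.016,0,0,0,0,1],[0,-0.024,0,0,0,0,1],[0,-0.032,0,0,0,0,1],[0,-0.04,0,0,0,0,1],[0,-0.048,0,0,0,0,1],[0,-0.056,0,0,0,0,1],[0,-0.064,0,0,0,0,1]]

```text
time: 4.5
tool_pos: [0.6172, -0.151, 0.1053]
tcp_rot: [2.945, -0.022, 1.073]
wrist_force: [0.5, -0.3, -0.3]
width: -0.002
grip_force: 0.1
```

>>> play_rows:
  commands:
    - [[0,-0.008,0,0,0,0,1],[0,-0.016,0,0,0,0,1],[0,-0.024,0,0,0,0,1],[0,-0.032,0,0,0,0,1],[0,-0.04,0,0,0,0,1],[0,-0.048,0,0,0,0,1],[0,-0.056,0,0,0,0,1],[0,-0.064,0,0,0,0,1]]

```text
time: 5.3
tool_pos: [0.6178, -0.1126, 0.1052]
tcp_rot: [2.945, -0.022, 1.073]
wrist_force: [-0.1, -0.2, -0.2]
width: -0.003
grip_force: 0.1
```

>>> play_rows:
  commands:
    - [[0,-0.007,0,0,0,0,1],[0,-0.014,0,0,0,0,1],[0,-0.021,0,0,0,0,1],[0,-0.028,0,0,0,0,1],[0,-0.035,0,0,0,0,1],[0,-0.042,0,0,0,0,1],[0,-0.047,0,0,0,0,1],[0,-0.051,0,0,0,0,1]]

```text
time: 6.1
tool_pos: [0.6182, -0.0821, 0.1051]
tcp_rot: [2.945, -0.022, 1.073]
wrist_force: [0.6, 0.2, -0.3]
width: 0.001
grip_force: 0.1
```

```bash
python3 - <<'E'
from h import *
cv2.imwrite("pics/w4.png",np.hstack([cv2.resize(bot.read_camera("wrist"),(400,300)),cv2.resize(bot.read_camera("top")[180:330,280:480],(400,300))]))
Rt=rot(LANE[2],np.radians(40))
go(tip((-15,37,85),Rt),Rt)
E
```

```text
shift [-0.0013 -0.0683  0.0007] turn [ 0.0004 -0.0002  0.0005]
```

View pics/w4.png

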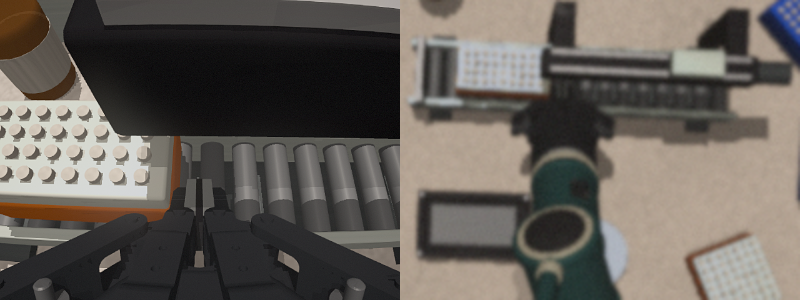

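The box's front end is about 40 mm from the stop. I'll slow down.

>>> play_rows:
  commands:
    - [[0,-0.006,0,0,0,0,1],[0,-0.012,0,0,0,0,1],[0,-0.018,0,0,0,0,1],[0,-0.024,0,0,0,0,1],[0,-0.03,0,0,0,0,1],[0,-0.036,0,0,0,0,1],[0,-0.041,0,0,0,0,1],[0,-0.045,0,0,0,0,1]]

```text
time: 7.0
tool_pos: [0.6187, -0.055, 0.1051]
tcp_rot: [2.945, -0.022, 1.073]
wrist_force: [0.4, 0.4, -0.4]
width: -0.002
grip_force: 0.1
```

>>> play_rows:
  commands:
    - [[0,-0.003,0,0,0,0,1],[0,-0.006,0,0,0,0,1],[0,-0.009,0,0,0,0,1],[0,-0.011,0,0,0,0,1],[0,-0.013,0,0,0,0,1],[0,-0.015,0,0,0,0,1],[0,-0.016,0,0,0,0,1]]

```text
time: 7.7
tool_pos: [0.6189, -0.0457, 0.1051]
tcp_rot: [2.945, -0.022, 1.073]
wrist_force: [-0.3, -0.6, 0.5]
width: 0.0
grip_force: 0.1
```

>>> play_rows:
  commands:
    - [[0,-0.002,0,0,0,0,1],[0,-0.004,0,0,0,0,1],[0,-0.005,0,0,0,0,1]]

```text
time: 8.0
tool_pos: [0.6189, -0.0427, 0.105]
tcp_rot: [2.945, -0.022, 1.073]
wrist_force: [-1.0, -0.2, 0.8]
width: -0.001
grip_force: 0.1
```

>>> play_rows:
  commands:
    - [[0,-0.002,0,0,0,0,1],[0,-0.003,0,0,0,0,1],[0,-0.003,0,0,0,0,1]]

```text
time: 8.3
tool_pos: [0.6189, -0.0409, 0.105]
tcp_rot: [2.945, -0.022, 1.073]
wrist_force: [-0.2, 0.1, 0.2]
width: -0.003
grip_force: 0.0
```

>>> play_rows:
  commands:
    - [[0,-0.002,0,0,0,0,1],[0,-0.003,0,0,0,0,1],[0,-0.003,0,0,0,0,1]]

```text
time: 8.6
tool_pos: [0.619, -0.0394, 0.1051]
tcp_rot: [2.944, -0.023, 1.073]
wrist_force: [-0.2, -1.9, -0.4]
width: -0.001
grip_force: 0.7
```

```bash
python3 - <<'E'
from h import *
print([bot.read_state()['wrist_force'].round(2) for _ in range(1)],bot.read_state()['tool_pos'])
a=bot.read_camera("top")[190:250,280:380]
b=bot.read_camera("scene")[230:340,230:370]
cv2.imwrite("pics/w5.png",np.hstack([cv2.resize(a,(500,300)),cv2.resize(b,(300,300))]))
E
```

```text
[array([-0.23, -1.88, -0.4 ])] [ 0.61901784 -0.03940129  0.10508563]
```

View pics/w5.png

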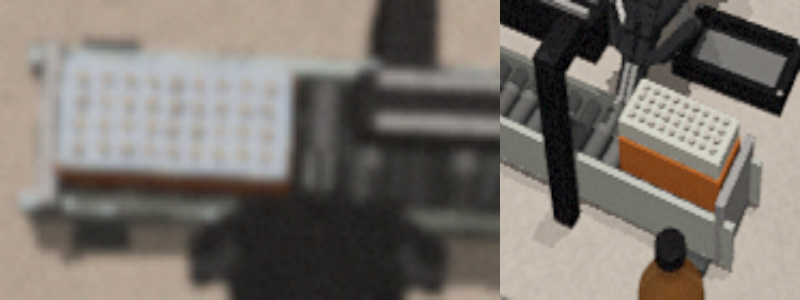

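>>> play_rows:
  commands:
    - [[0,-0.001,0,0,0,0,1],[0,-0.002,0,0,0,0,1],[0,-0.002,0,0,0,0,1]]

```text
time: 9.0
tool_pos: [0.6195, -0.0391, 0.1056]
tcp_rot: [2.942, -0.024, 1.075]
wrist_force: [-0.1, -5.7, -0.1]
width: 0.005
grip_force: 2.7
```

```bash
python3 - <<'E'
from h import *
# measure white rack top in top view: minAreaRect
for _ in range(1):
    im=bot.read_camera("top"); a=im[190:235,285:356]
    hsv=cv2.cvtColor(im,cv2.COLOR_BGR2HSV)
    g=im[:,:,0].astype(int)
    m=np.zeros(g.shape,np.uint8); m[195:232,290:356]=(g[195:232,290:356]>125)*255
    c=max(cv2.findContours(cv2.morphologyEx(m,cv2.MORPH_OPEN,np.ones((5,5))),0,2)[0],key=cv2.contourArea)
    print(cv2.minAreaRect(c),cv2.boundingRect(c))
print(proj('top',pose(LANE,[(-29,52,121),(-29,170,121),(29,170,121),(29,52,121),(0,111,121)])).round(1))
E
```

```text
((321.0, 209.5), (29.0, 62.0), 90.0) (290, 195, 63, 30)
[[337.6 226.1]
 [289.6 224.2]
 [290.6 200.9]
 [338.5 202.7]
 [314.1 213.5]]
```

Force rises to 5.7 N with no motion, so the box is home. I'll back off and retract.

>>> play_rows:
  commands:
    - [[0,0.01,0,0,0,0,1],[0,0.016,-0.03,0,0,0,1],[0,0.016,-0.09,0,0,0,1],[0,0.016,-0.16,0,0,0,1],[0,0.016,-0.23,0,0,0,0],[0,0.016,-0.27,0,0,0,-1],[0,0.016,-0.27,0,0,0,-1]]

```text
time: 9.75
tool_pos: [0.515, -0.0458, 0.2333]
tcp_rot: [2.94, -0.021, 1.082]
wrist_force: [0.6, 0.5, 0.9]
width: 0.506
grip_force: 0.0
```

```bash
python3 - <<'E'
from h import *
print(bot.read_state()['q'].round(3))
for sg in(1,-1):
    Rt=rot(LANE[2],0,sg,True); p=pose(LANE,[(0,111,200)])[0]
    print(sg,Rt[:,1].round(2)); go(p,Rt)
E
```

```text
[-0.216 -0.41   2.421  0.293  0.452  1.15 ]
1 [-1.    0.02 -0.  ]
shift [ 0.135  -0.1342  0.1873] turn [-0.1749 -0.1766  0.4777]
-1 [ 1.   -0.02  0.  ]
shift [ 0.135  -0.1342  0.1873] turn [ 0.1765 -0.1749 -0.4768]
```

```bash
python3 - <<'E'
from h import *
Rt=rot(LANE[2],0,-1,True); go([.53,.034,.25],Rt)
E
```

```text
shift [ 0.0358 -0.1333 -0.0067] turn [ 0.1765 -0.1749 -0.4768]
```

>>> play_rows:
  commands:
    - [[0.036,-0.133,-0.007,0.1765,-0.175,-0.477,-1],[0.036,-0.133,-0.007,0.1765,-0.175,-0.477,-1],[0.036,-0.133,-0.007,0.1765,-0.175,-0.477,-1],[0.036,-0.133,-0.007,0.1765,-0.175,-0.477,-1],[0.036,-0.133,-0.007,0.1765,-0.175,-0.477,-1],[0.036,-0.133,-0.007,0.1765,-0.175,-0.477,-1],[0.036,-0.133,-0.007,0.1765,-0.175,-0.477,-1],[0.036,-0.133,-0.007,0.1765,-0.175,-0.477,-1]]

```text
time: 10.55
tool_pos: [0.5298, 0.034, 0.2443]
tcp_rot: [-2.64, -1.662, -0.336]
wrist_force: [-0.2, 1.3, -0.2]
width: 1.0
grip_force: 0.0
```

```bash
python3 - <<'E'
from h import *
Rt=rot(LANE[2],0,-1,True); go([.54,.034,.25],Rt); go(pose(LANE,[(0,111,220)])[0],Rt)
E
```

```text
shift [ 0.0088  0.0163 -0.0063] turn [ 0.0474 -0.05   -0.1367]
shift [0.0742 0.1765 0.0751] turn [ 0.0474 -0.05   -0.1367]
```

>>> play_rows:
  commands:
    - [[0.009,0.016,-0.006,0.047,-0.05,-0.137,-1],[0.009,0.016,-0.006,0.047,-0.05,-0.137,-1],[0.009,0.016,-0.006,0.047,-0.05,-0.137,-1],[0.009,0.016,-0.006,0.047,-0.05,-0.137,-1],[0.074,0.1765,0.03,0.047,-0.05,-0.137,-1],[0.074,0.1765,0.075,0.047,-0.05,-0.137,-1],[0.074,0.1765,0.075,0.047,-0.05,-0.137,-1],[0.074,0.1765,0.075,0.047,-0.05,-0.137,-1]]

```text
time: 11.35
tool_pos: [0.6511, 0.0317, 0.2183]
tcp_rot: [-2.246, -2.196, -0.003]
wrist_force: [-0.9, 0.4, -0.2]
width: 1.001
grip_force: 0.0
```

```bash
python3 - <<'E'
from h import *
Rt=rot(LANE[2],0,-1,True); go(pose(LANE,[(0,111,220)])[0],Rt); go(pose(LANE,[(0,111,101)])[0],Rt)
cv2.imwrite("pics/w6.png",bot.read_camera("wrist"))
P['wrist']=bot.camera_params('wrist')
print(proj('wrist',pose(LANE,[(-29,52,121),(-29,170,121),(29,170,121),(29,52,121),(-42,52,62),(42,52,62)])).round(1))
E
```

```text
shift [ 0.0012 -0.0005 -0.0028] turn [ 0.0004 -0.0005 -0.002 ]
shift [ 0.0009 -0.0008  0.1955] turn [ 0.0004 -0.0005 -0.002 ]
[[268.3 350.6]
 [259.3 134.3]
 [377.8 133.5]
 [371.6 349.8]
 [258.7 307.2]
 [380.2 306.3]]
```

View pics/w6.png

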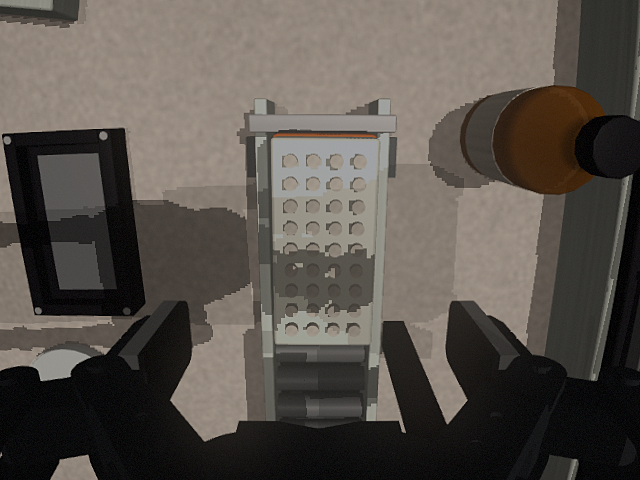

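The wrist view shows the box home: its end (px 137) is at the stop plate and it sits centred between the open fingers. The tray is on the left (px 2–145). I'll descend, and check the tray pose from this picture at the same time.

```bash
python3 - <<'E'
from h import *
P['wrist']=bot.camera_params('wrist')
off['wrist']=(0,0)
obs=[('wrist',4*u+1.5,4*v+1.5,X,1,1) for u,v,X in [(2,132,(-43,73,26)),(122,128,(43,73,26)),(145,305,(43,-73,26)),(30,317,(-43,-73,26))]]
t,r=fit(obs,TRAY); print(t.round(4),r.round(1).tolist())
obs=[('wrist',4*u+1.5,4*v+1.5,X,1,1) for u,v,X in [(37,155,(-33,63,12)),(100,152,(33,63,12)),(118,288,(33,-63,12)),(56,290,(-33,-63,12))]]
t,r=fit(obs,TRAY); print(t.round(4),r.round(1).tolist())
print(proj('wrist',pose(TRAY,[(-43,73,26),(43,73,26),(43,-73,26),(-43,-73,26)])).round(1))
E
```

```text
[ 0.4665  0.0257 -0.0099] [[8.3, 0.5], [-2.0, -0.7], [-2.0, 10.4], [12.6, -2.3]]
[0.456  0.0201 0.0302] [[-15.0, -0.8], [1.0, -4.5], [9.6, 13.9], [-2.2, 14.5]]
[[ -0.7 136.5]
 [107.3 130.8]
 [132.3 317.9]
 [ 33.1 317.3]]
```

>>> play_rows:
  commands:
    - [[0.001,-0.0005,0.04,0,0,-0.002,-1],[0.001,-0.0005,0.09,0,0,-0.002,-1],[0.001,-0.0005,0.13,0,0,-0.002,-1],[0.001,-0.0005,0.165,0,0,-0.002,-1],[0.001,-0.0005,0.185,0,0,-0.002,-1],[0.001,-0.0005,0.195,0,0,-0.002,-1],[0.001,-0.0005,0.195,0,0,-0.002,-1]]

```text
time: 12.1
tool_pos: [0.6505, 0.0323, 0.1053]
tcp_rot: [2.235, 2.203, 0.007]
wrist_force: [0.3, -0.3, -0.1]
width: 0.999
grip_force: 0.0
```

The rim pins in the picture (7,140; 103,135; 126,311; 38,311) sit symmetrically inside the predicted rim corners, so the tray estimate holds. I'll grip.

>>> play_rows:
  commands:
    - [[0,0,0.006,0,0,0,0.2],[0,0,0.006,0,0,0,0.4],[0,0,0.006,0,0,0,1],[0,0,0.006,0,0,0,1],[0,0,0.006,0,0,0,1],[0,0,0.006,0,0,0,1]]
  force: 35

```text
time: 12.7
tool_pos: [0.6521, 0.0324, 0.1031]
tcp_rot: [2.234, 2.202, 0.01]
wrist_force: [-0.7, 0.2, 5.3]
width: 0.678
grip_force: 38.3
```

>>> play_rows:
  commands:
    - [[0,0,-0.01,0,0,0,1],[0,0,-0.03,0,0,0,1],[0,0,-0.05,0,0,0,1],[0,0,-0.08,0,0,0,1],[0,0,-0.11,0,0,0,1],[0,0,-0.13,0,0,0,1],[0,0,-0.13,0,0,0,1],[0,0,-0.13,0,0,0,1]]

```text
time: 13.5
tool_pos: [0.6507, 0.0322, 0.18]
tcp_rot: [2.235, 2.202, 0.008]
wrist_force: [0.1, 0.2, -2.4]
width: 0.677
grip_force: 37.9
```

```bash
python3 - <<'E'
from h import *
Rt=rot(LANE[2],0,-1,True); R2=rot(TRAY[2],0,-1,True)
s=bot.read_state(); print(s['width'],s['q'].round(2))
go([TRAY[0],TRAY[1],s['tool_pos'][2]],R2)
P['wrist']=bot.camera_params('wrist')
im=bot.read_camera("wrist"); cv2.imwrite("pics/w7.png",im)
E
```

```text
0.6771986910530312 [0.01 0.27 1.74 0.   1.12 0.03]
shift [-0.0192 -0.3226 -0.0021] turn [ 0.002  -0.0002 -0.0027]
```

View pics/w7.png

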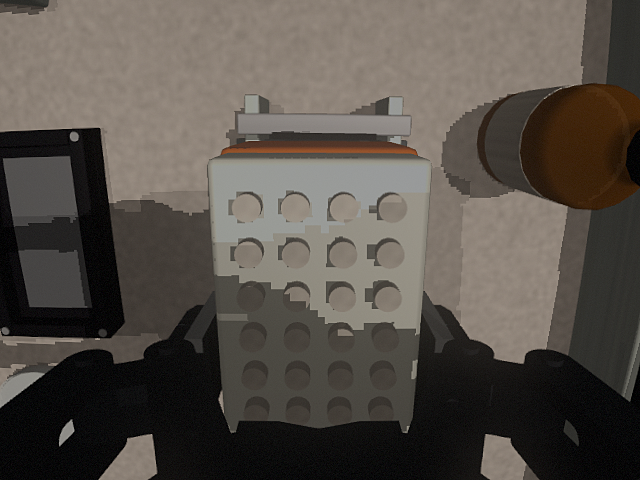

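The box is held level and clear of the stop (weight 2.4 N). I'll carry it over the tray.

>>> play_rows:
  commands:
    - [[-0.002,-0.02,0,0,0,0,1],[-0.004,-0.06,0,0,0,0,1],[-0.007,-0.11,0,0,0,0,1],[-0.01,-0.17,0,0.001,0,-0.001,1],[-0.014,-0.23,0,0.002,0,-0.002,1],[-0.017,-0.28,0,0.002,0,-0.003,1],[-0.019,-0.31,0,0.002,0,-0.003,1],[-0.019,-0.3226,0,0.002,0,-0.003,1]]

```text
time: 14.35
tool_pos: [0.4536, 0.0236, 0.1772]
tcp_rot: [-2.225, -2.214, 0.003]
wrist_force: [0.3, 0.9, -1.6]
width: 0.677
grip_force: 38.2
```

>>> play_rows:
  commands:
    - [[0,0,0.01,0,0,0,1],[0,0,0.03,0,0,0,1],[0,0,0.05,0,0,0,1],[0,0,0.07,0,0,0,1],[0,0,0.08,0,0,0,1],[0,0,0.085,0,0,0,1],[0,0,0.085,0,0,0,1],[0,0,0.085,0,0,0,1]]

```text
time: 15.15
tool_pos: [0.4574, 0.0237, 0.1278]
tcp_rot: [-2.227, -2.216, -0.001]
wrist_force: [0.8, -0.9, -1.9]
width: 0.679
grip_force: 38.2
```

```bash
python3 - <<'E'
from h import *
R2=rot(TRAY[2],0,-1,True)
s=bot.read_state(); print(s['tool_pos'])
go([TRAY[0],TRAY[1],.060],R2)
P['wrist']=bot.camera_params('wrist')
im=bot.read_camera("wrist"); cv2.imwrite("pics/w8.png",im)
print(proj('wrist',pose(TRAY,[(-43,73,26),(43,73,26),(33,63,26),(-33,63,26)])).round(1))
d=s['tool_pos'].copy(); q=[d[0],d[1],TRAY[2]]; h=1000*(d[2]-.1031)+121
print(proj('wrist',pose(q,[(-29,59,h),(29,59,h),(29,59,h-66),(-29,59,h-66)])).round(1))
E
```

```text
[0.45738402 0.02367724 0.12784909]
shift [-0.0004 -0.0007  0.1131] turn [ 0.     -0.0002  0.0003]
[[230.2 106.9]
 [405.  107. ]
 [384.2 127.5]
 [251.  127.4]]
[[192.4 151.7]
 [445.4 151.8]
 [395.5 139.7]
 [241.6 139.6]]
```

View pics/w8.png

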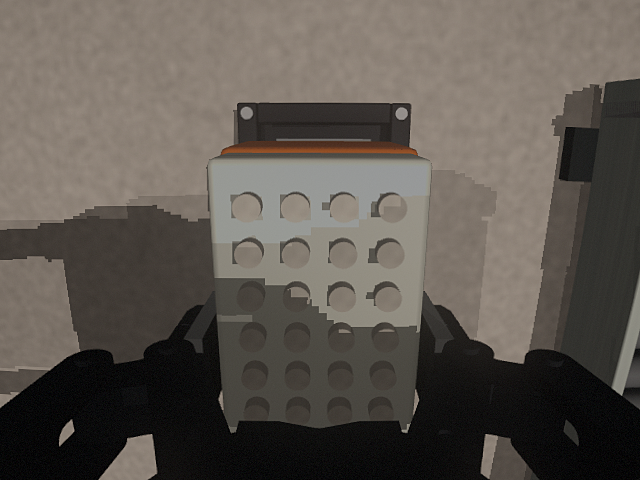

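The box is over the tray. In this view the rim corners (237–411, row 103) sit slightly right of and beyond the prediction, so I'll shift about 2 mm in x and 1.3 mm in y before lowering.

>>> play_rows:
  commands:
    - [[0.0022,0.003,0.01,0,0,0,1],[0.0022,0.003,0.03,0,0,0,1],[0.0022,0.003,0.05,0,0,0,1],[0.0022,0.003,0.065,0,0,0,1],[0.0022,0.003,0.075,0,0,0,1],[0.0022,0.003,0.08,0,0,0,1],[0.0022,0.003,0.08,0,0,0,1],[0.0022,0.003,0.08,0,0,0,1]]

```text
time: 16.0
tool_pos: [0.4591, 0.025, 0.0798]
tcp_rot: [-2.227, -2.216, -0.001]
wrist_force: [-0.2, -0.3, -1.6]
width: 0.675
grip_force: 38.2
```

```bash
python3 - <<'E'
from h import *
s=bot.read_state(); print(s['tool_pos'])
P['wrist']=bot.camera_params('wrist'); im=bot.read_camera("wrist"); cv2.imwrite("pics/w9.png",im)
print('rim outer/inner',proj('wrist',pose(TRAY,[(-43,73,26),(43,73,26),(33,63,26),(-33,63,26)])).round(1).tolist())
q=[s['tool_pos'][0],s['tool_pos'][1],TRAY[2]]; h=1000*(s['tool_pos'][2]-.1031)+121
print('box',proj('wrist',pose(q,[(-29,59,h),(29,59,h),(29,59,h-66),(-29,59,h-66)])).round(1).tolist())
g=cv2.cvtColor(im,cv2.COLOR_BGR2GRAY)
for u in(280,320,360): print(u,'col v70-160',g[70:160:2,u].tolist())
hsv=cv2.cvtColor(im,cv2.COLOR_BGR2HSV)
o=((hsv[...,1]>150)&(hsv[...,0]<20)&(np.indices(g.shape)[1]<460)); vv,uu=np.where(o[80:200]); print('orange',uu.min(),uu.max(),vv.min()+80,vv.max()+80)
d=g<70
for v in range(90,150,6): u=np.where(d[v,150:480])[0]+150; print(v,(u.min(),u.max()) if len(u) else None, end=' ')
E
```

```text
[0.45908681 0.02501607 0.07982152]
rim outer/inner [[201.5, 106.6], [424.9, 106.6], [398.2, 132.7], [228.4, 132.7]]
box [[192.5, 151.6], [445.5, 151.7], [395.6, 139.7], [241.6, 139.6]]
280 col v70-160 [134, 137, 137, 135, 133, 134, 134, 132, 132, 133, 132, 133, 135, 133, 136, 129, 45, 48, 47, 45, 44, 45, 46, 49, 47, 45, 44, 47, 36, 35, 40, 46, 44, 50, 46, 47, 56, 58, 60, 78, 94, 95, 78, 78, 105]
320 col v70-160 [134, 133, 134, 134, 135, 137, 137, 136, 138, 135, 134, 134, 134, 134, 135, 120, 42, 52, 51, 47, 49, 47, 45, 50, 46, 48, 46, 47, 36, 32, 44, 47, 46, 48, 48, 45, 54, 54, 60, 79, 94, 93, 75, 80, 104]
360 col v70-160 [142, 142, 144, 141, 139, 137, 134, 135, 134, 133, 134, 134, 134, 133, 135, 131, 40, 51, 52, 52, 50, 51, 51, 50, 49, 49, 43, 47, 38, 34, 42, 49, 49, 50, 49, 45, 54, 58, 59, 76, 93, 96, 77, 80, 98]
orange 221 417 141 155
90 None 96 None 102 (np.int64(211), np.int64(429)) 108 (np.int64(211), np.int64(431)) 114 (np.int64(210), np.int64(431)) 120 (np.int64(210), np.int64(430)) 126 (np.int64(211), np.int64(430)) 132 (np.int64(211), np.int64(430)) 138 (np.int64(211), np.int64(429)) 144 (np.int64(212), np.int64(429))
```

The box is now centred in x to within 0.6 mm and needs about 1.5 mm more in y. I'll lower it into the pocket slowly.

>>> play_rows:
  commands:
    - [[0.0025,0.001,0.002,0,0,0,1],[0.0025,0.001,0.008,0,0,0,1],[0.0025,0.001,0.013,0,0,0,1],[0.0025,0.001,0.018,0,0,0,1],[0.0025,0.001,0.022,0,0,0,1],[0.0025,0.001,0.026,0,0,0,1],[0.0025,0.001,0.028,0,0,0,1],[0.0025,0.001,0.028,0,0,0,1]]

```text
time: 16.85
tool_pos: [0.4592, 0.0265, 0.0626]
tcp_rot: [-2.226, -2.215, 0.0]
wrist_force: [-0.6, -0.1, -2.1]
width: 0.676
grip_force: 38.2
```

>>> play_rows:
  commands:
    - [[0,0,0.002,0,0,0,1],[0,0,0.003,0,0,0,1],[0,0,0.004,0,0,0,1],[0,0,0.004,0,0,0,1]]

```text
time: 17.25
tool_pos: [0.4594, 0.0265, 0.0604]
tcp_rot: [-2.227, -2.215, -0.0]
wrist_force: [-0.9, 0.2, -1.7]
width: 0.674
grip_force: 38.2
```

>>> play_rows:
  commands:
    - [[0,0,0.001,0,0,0,1],[0,0,0.002,0,0,0,1],[0,0,0.002,0,0,0,1]]

```text
time: 17.55
tool_pos: [0.4595, 0.0265, 0.0601]
tcp_rot: [-2.226, -2.215, -0.0]
wrist_force: [-4.1, -0.2, 7.2]
width: 0.678
grip_force: 38.9
```

>>> play_rows:
  commands:
    - [[0,0,0.001,0,0,0,1],[0,0,0.002,0,0,0,1],[0,0,0.002,0,0,0,1]]

```text
time: 17.85
tool_pos: [0.4595, 0.0265, 0.0601]
tcp_rot: [-2.226, -2.215, 0.0]
wrist_force: [-9.4, -1.0, 16.6]
width: 0.673
grip_force: 40.0
```

The box is seated at z 0.0601. I'll relax the press and open gently.

>>> play_rows:
  commands:
    - [[0,0,-0.002,0,0,0,1],[0,0,-0.003,0,0,0,1],[0,0,-0.003,0,0,0,-0.4],[0,0,-0.003,0,0,0,-0.6],[0,0,-0.003,0,0,0,-1],[0,0,-0.003,0,0,0,-1],[0,0,-0.003,0,0,0,-1],[0,0,-0.003,0,0,0,-1]]

```text
time: 18.65
tool_pos: [0.4594, 0.0265, 0.0598]
tcp_rot: [-2.226, -2.215, -0.0]
wrist_force: [-0.1, 0.1, -0.1]
width: 1.0
grip_force: 0.0
```

>>> play_rows:
  commands:
    - [[0,0,-0.02,0,0,0,-1],[0,0,-0.05,0,0,0,-1],[0,0,-0.1,0,0,0,-1],[0,0,-0.16,0,0,0,-1],[0,0,-0.22,0,0,0,-1],[0,0,-0.25,0,0,0,-1],[0,0,-0.25,0,0,0,-1],[0,0,-0.25,0,0,0,-1]]

```text
time: 19.45
tool_pos: [0.4595, 0.0264, 0.2103]
tcp_rot: [2.227, 2.216, 0.002]
wrist_force: [0.0, -0.2, 0.2]
width: 0.996
grip_force: 0.0
```

```bash
python3 - <<'E'
from h import *
s=bot.read_state(); print(s['tool_pos'],s['wrist_force'])
P['wrist']=bot.camera_params('wrist'); im=bot.read_camera("wrist"); cv2.imwrite("pics/w10.png",im)
q=[.4595,.0265,TRAY[2]]
print('rim',proj('wrist',pose(q,[(-43,73,26),(43,73,26),(43,-73,26),(-43,-73,26)])).round(0).tolist())
print('box top',proj('wrist',pose(q,[(-29,59,78),(29,59,78),(29,-59,78),(-29,-59,78)])).round(0).tolist())
g=cv2.cvtColor(im,cv2.COLOR_BGR2GRAY); v0=int(proj('wrist',pose(q,[(0,40,78)]))[0,1])
d=(g<70).astype(np.uint8)
for v in(v0,v0+20): print(v,g[v,220:420:4].tolist())
print('col320',g[60:180:3,320].tolist())
w=((g>95)&(cv2.cvtColor(im,cv2.COLOR_BGR2HSV)[...,1]<60)).astype(np.uint8); 
o=cv2.inRange(cv2.cvtColor(im,cv2.COLOR_BGR2HSV),(0,150,40),(20,255,255)); vv,uu=np.where(o); print('orange',len(uu),uu.min() if len(uu) else 0,uu.max() if len(uu) else 0,vv.min() if len(uu) else 0,vv.max() if len(uu) else 0)
E
```

```text
[0.4594651  0.02642754 0.21030206] [ 0.04683433 -0.24429997  0.20662483]
rim [[255.0, 110.0], [382.0, 110.0], [375.0, 310.0], [262.0, 310.0]]
box top [[267.0, 133.0], [370.0, 133.0], [364.0, 324.0], [273.0, 324.0]]
166 [131, 134, 131, 128, 127, 132, 135, 136, 96, 88, 47, 42, 39, 38, 150, 150, 149, 150, 151, 152, 150, 151, 150, 152, 151, 152, 150, 151, 150, 150, 150, 152, 151, 151, 151, 151, 150, 53, 53, 50, 77, 132, 120, 116, 117, 122, 117, 118, 118, 115]
186 [116, 114, 118, 115, 117, 115, 112, 112, 114, 67, 39, 38, 40, 26, 151, 150, 149, 151, 151, 151, 150, 150, 150, 151, 152, 151, 151, 152, 151, 150, 142, 141, 145, 144, 145, 144, 129, 48, 49, 49, 94, 117, 117, 119, 120, 118, 120, 120, 116, 119]
col320 [133, 134, 135, 131, 133, 133, 130, 128, 131, 135, 135, 131, 131, 135, 133, 131, 131, 119, 52, 51, 49, 49, 42, 53, 57, 93, 148, 150, 152, 151, 152, 154, 153, 154, 152, 151, 150, 154, 154, 153]
orange 239 274 364 132 136
```

```bash
python3 -c "
from workcell import bot
print(bot.finish_job())"
```

```text
the job is handed in; nothing more can be done
None
```

The job is handed in at about 19.5 s: the box was rolled home against the end stop, lifted off, and released in the tray pocket. Seating is judged from contact at the expected height and the last wrist-camera numbers, nothing else was touched as far as I could tell, and I viewed 12 pictures, over the limit of 10.

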